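# Index the photo turntable to the next view

### The arm

A 6-joint arm with a two-finger parallel gripper is mounted at the origin on the work surface. World frame = base frame: x ahead of the robot, y to its left, z up, the work surface at z = 0. Lengths are in mm, angles in degrees, forces in N, time in s.
With the tool pointing down it reaches from about 300 to 850 mm from the base axis. Payload 4.2 kg.
Tool frame: the origin (TCP) lies on the front face of the gripper's body, between the roots of the fingers; the fingertips stand 78 mm ahead of it and the grasp point (between the pads) lies 60 mm ahead of it; x points along the fingers, y is the direction in which the jaws open and shut, and the axes are right-handed (so a half turn about x gives the same grasp; the last joint's range is limited). The gripper opens to 91 mm and grips with 3 to 60 N. Pads are 32 mm wide; open, the fingers measure 118 mm over their backs; the gripper's body (76 mm by 178 mm) begins 60 mm behind the grasp point.
Start: joints at [-78.209, 18.312, 89.639, -0, 72.044, -1.146], TCP at [128.735, -560.413, 292.276] pointing down, gripper open.
Joint ranges: [-177.97, 177.97], [-48.28, 115.42], [12.27, 149.76], [-77.06, 257.06], [2.81, 150.46], [-146.56, 146.56]. Speed limits (degrees/s): [147.25, 147.25, 180, 180, 180, 180].

### API

Orientations are given as [roll, pitch, yaw] about the fixed x, y, z axes, in that order (R = Rz(yaw) Ry(pitch) Rx(roll)).
In Python, from workcell import status, viewer, env gives the robot as it stands. The module is installed in compiled form; this text tells all that it offers.
- The arm moves only by the tool move_arm, never from a script. Its argument "moves" is a list of rows, each a list of 3 entries, a list of its own where there are three numbers: the shift along the tool's x, y, z in cm, then the turn about the tool's x in rad, then the gripper's target within -1 to 1 (fully open at 1, half-way at 0, shut at -1). A call has 1 to 20 rows; each row is the pose to reach, as a shift and turn from the pose commanded when the call began, along the tool's axes at that moment; what a row does not reach only later rows make up. A row lasts 1/8 s, in which the tool goes at most 62.5 mm and 10.7 degrees, less where a joint would pass 70% of its speed; a pose out of reach is approached as far as the arm can. A call with a gripper value outside its range is refused whole. The fingers move at their own pace and stop on an object; "force" is the grip in N (left out, the last holds). Time passes only in rows, so rows that repeat a pose let the fingers close. It gives the time, the measured TCP pose, the force and the opening at its end, in the units of the state.
- status.state(): the state, without advancing time (a new reading comes with each control period).
- viewer.grab_frame(name): name is "side" or "top" or "wrist"; returns the picture (420x560x3 uint8, red, green, blue); there is no depth.
- viewer.get_calibration(name): a dict with "camera_matrix" (3x3 intrinsics, pixels), "eye" and "rotation" of the camera in the world. Camera axes: x right, y down, z forward; pixel columns grow to the right and rows downward; lengths in mm; the calibration is good to about 2 mm. A picture is of the moment at which its call begins: read the wrist's pose just before it. get_calibration takes no time and is no camera call; for the wrist camera it gives the pose at the moment of the call.
- env.job_done(): hands the job in, once; it reports no verdict.
The state is a dict: "time_s": time; "qpos": joint angles; "qvel": joint speeds; "effort": joint torques, N m; "ee_pos": TCP position; "ee_rot": TCP orientation; "force": force on the tool from outside, world axes, zero at the start; "torque": the same for the moment, N m; "gripper_width": finger opening in mm.
Only numpy, scipy, OpenCV 4.12 (cv2) and the standard library are available. Lean on these libraries where they do the work, as an engineer would, in place of code of your own. Each camera call takes 0.05 s, during which the arm holds its last target.

### The job

A second-hand radio stands on the indexing turntable for its photographs. With a fingertip, press the red plunger down and, keeping it pressed, turn the table one step counterclockwise (seen from above) to the next hole, the one ringed in green; then let the plunger spring fully out there so that it locks the table. Do not turn the table the other way or on past that hole, do not touch or lift the radio, which just rides round standing on the table, and leave the other things on the bench where they are.

Things in the scene. Friction and masses are not known exactly. Their poses are not given: they have to be found in the camera images.
- index_base: fixed round housing of the indexing turntable, grey with a bright top plate, 360 across, 50 high; origin at the centre of its underside, on the turning axis, z up. Its x axis runs out through the hole in which the plunger starts. The top plate has a black curved slot of radius 140 about the axis with four round black holes 45 degrees (0.785 rad) apart, at -45, 0, 45 and 90 degrees from its x axis (counterclockwise seen from above positive)
- next_hole (a point): centre of the next hole (at 45 degrees), on the top plate 52 above the work surface; a green ring 42 across is painted around it, the other holes have blue rings 28 across
- table_top (a point): centre of the upper face of the white turntable plate with black rubber top (204 across, 12 thick, upper face 64 above the work surface), z up along the turning axis; its x axis points to the plunger. An aluminium arm 30 wide, flush with the plate, carries the plunger at 140 from the axis
- index_table (a joint): turning angle of the turntable, rad: 0 in the starting hole, growing counterclockwise seen from above, 0.785 in the next hole; end stops at -0.80 and 1.60. It turns with light friction (under 2 N at the plunger)
- plunger_cup (a point): centre of the dished floor of the red plunger, 92 above the work surface when it is out. The plunger is a round red cup, 72 across outside, 60 inside, rim 12 above its floor, that slides straight down in the arm by up to 20; closed fingertips fit into the cup and can press on its floor and push sideways on its rim
- plunger (a joint): how far the plunger is pressed down, m: 0 out, 0.020 at its stop. Spring: 4 N to start it, 8 N at the stop. Out in a hole, its collar locks the turntable; pressed more than about 0.011 it frees the table, which must be turned with the plunger kept down. Between holes the collar stays caught under the plate at about 0.011; let go within about 4 mm of a hole's centre it springs out to 0 and centres and locks the table
- radio: small loose wooden radio, 70 x 100 x 58 high, black front to its +x, about 0.35 kg, standing on the middle of the turntable, its top 122 above the work surface; origin at the centre of its underside
- remote: a black remote control 150 x 42 x 18 (bystander lying on the work surface, loose); origin under its centre
- adapter: a black plug-in power adapter 85 x 50 x 32 with two brass blades (bystander lying on the work surface, loose); origin under its centre
- calculator: a grey desk calculator 110 x 60 x 22 (bystander lying on the work surface, loose); origin under its centre
- mouse: a white computer mouse 100 x 58 x 22 (bystander lying on the work surface, loose); origin under its centre
- screwdriver: a screwdriver (bystander lying on the work surface, loose); origin under its centre, handle to its -x, about 200 long
- cartridge: a grey and yellow game cartridge 70 x 110 x 14 (bystander lying on the work surface, loose); origin under its centre
Things that resemble listed ones, but are neither listed nor needed, are in the scene too. Of the things like the radio, leave any that is blue or turquoise; of the rest the smaller one is meant.

How it is judged (in metres and radians):
On the way, in this order (a step that is already met when the one before it is completed fails the run):
1. the plunger is pressed in, freeing the table at the starting hole (value of joint plunger above 0.008 m and value of joint index_table below 0.15 rad), for 0.05 s.
2. the table is being turned with the plunger kept down (value of joint plunger above 0.009 m and value of joint index_table between 0.3 and 0.7 rad), for 0.02 s.
3. the plunger has sprung out in the next hole (value of joint index_table between 0.745 and 0.825 rad and value of joint plunger below 0.003 m), for 0.2 s.
At the end, for the whole second after the job is handed in: The table stands in the next hole (0.785 rad, within 0.04) with the plunger out to within 3 mm; the radio stands at rest upright on the table, within 30 mm of where it stood and turned with the table within 0.5 rad; the bystanders lie within 25 mm of where they were (all of step 3 and angular speed of radio below 0.1 rad/s and linear speed of radio below 0.02 m/s and distance of radio from where it was at the start of the episode below 0.03 m and angle between radio's own z axis and vertical below 0.1 rad and angle between the x axis of radio and the x axis of table_top, either way round below 0.5 rad and distance of each of remote, adapter, calculator, mouse, screwdriver, cartridge from where it was at the start of the episode below 0.025 m); the robot touches nothing.
It fails at once if the table is turned on past the next hole (value of joint index_table above 0.98 rad).
It fails at once if the table is turned the wrong way (value of joint index_table below -0.2 rad).
It fails at once if the radio is touched by the robot (contact force between any of the fingers, the arm and radio above 0.5 N).
It fails at once if the radio is lifted off or tipped (z of radio in the frame of table_top above 0.015 m or z of radio in the frame of table_top below -0.015 m or angle between radio's own z axis and vertical above 0.3 rad).
It fails at once if a bystander is lifted or pushed away (height (world z) of any of remote, adapter, calculator, mouse, screwdriver, cartridge above 0.03 m or distance of any of remote, adapter, calculator, mouse, screwdriver, cartridge from where it was at the start of the episode above 0.025 m).
It also fails if it takes over 35 s, if anything falls off the work surface, if the arm or the gripper's body presses on something with over 40 N, if the wrist force passes 120 N, or if a joint passes its speed limit or range.

## Working session

There is one attempt and no reset: what is moved stays moved. The work goes in short steps, Python scripts to look and compute and a tool call to move; the robot and the scene stay as the last step left them, time stands still between calls to the robot, and variables do not carry over. Pictures are saved under pics/ and viewed, and the job is handed in when it is done.

Besides the shell and the picture viewer there is one more tool, called after "Emit:" by a JSON object that holds its "method" and its "body", one argument or row to a line. move_arm: Moves the arm, as the interface text tells. Its arguments: {"type":"object","properties":{"moves":{"type":"array","items":{"type":"array"}},"force":{"type":"number"}},"required":["moves"]}

```bash
mkdir -p pics
python3 - <<'E'
from workcell import status, viewer
import cv2
print(status.state())
for n in("side","top"):
    c=viewer.get_calibration(n);print(n,c)
    cv2.imwrite(f"pics/{n}0.png",viewer.grab_frame(n)[:,:,::-1])
E
```

```text
{'time_s': 0.0, 'qpos': array([-7.82084551e+01,  1.83542181e+01,  8.97071664e+01, -1.35149002e-03,
        7.20423882e+01, -1.14503916e+00]), 'qvel': array([-0.01781917, -0.08848499,  0.02434176,  0.05090245,  0.04278651,
        0.03943943]), 'effort': array([ 2.38963323e-03, -4.12458086e+01, -2.31976891e+01,  7.30707217e-02,
        4.59640310e-02, -1.34986253e-04]), 'ee_pos': array([ 128.65689272, -560.05283884,  291.38915694]), 'ee_rot': array([-90.43564905,  89.89621931, 102.50135282]), 'force': array([-0.47781164, -0.51502737,  0.16100383]), 'torque': array([-0.01301106,  0.01624801, -0.00729084]), 'gripper_width': 91.1579551722597}
side {'camera_matrix': array([[466.49514559,   0.        , 282.84379731],
       [  0.        , 466.49514559, 210.08354544],
       [  0.        ,   0.        ,   1.        ]]), 'eye': array([ 392.55508817,  994.80705591, 1148.10038358]), 'rotation': array([-1.36369227e+02,  1.09916849e-01, -1.74740194e+02])}
top {'camera_matrix': array([[479.64405645,   0.        , 279.29942736],
       [  0.        , 479.64405645, 205.02192801],
       [  0.        ,   0.        ,   1.        ]]), 'eye': array([ 2.68817586e+02, -6.90643093e-02,  1.53107551e+03]), 'rotation': array([-172.2683055 ,    0.31105604,  -90.82220532])}
```

View pics/side0.png

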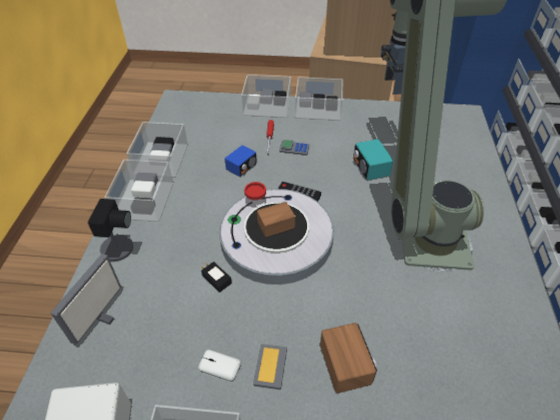

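View pics/top0.png

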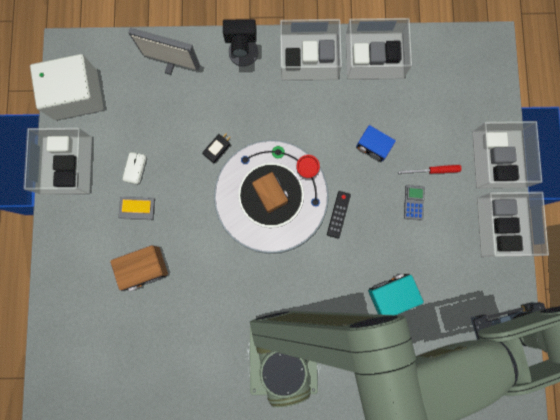

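The side view has the red cup at (255,190), the green ring at (234,219) and the small brown radio at (276,219). The top view has the cup at (308,167), the ring at (278,152) and the radio at (270,190).

Things like the radio in the top view: blue (376,143), turquoise (396,295), larger brown (138,268), and the small brown one on the table (270,190), which is the one meant. The only red cup is at (308,167); the screwdriver handle at (445,169) is red too but is not a cup.

```bash
cat > h.py <<'E'
import numpy as np,cv2
from scipy.spatial.transform import Rotation as R
from workcell import status, viewer
def ray(c,p):
    d=np.linalg.inv(c["camera_matrix"])@[p[0],p[1],1.]
    return c["eye"],R.from_euler("xyz",c["rotation"],degrees=True).as_matrix()@d
def plane(c,p,z):
    o,d=ray(c,p);return o+d*(z-o[2])/d[2]
def proj(c,P):
    v=R.from_euler("xyz",c["rotation"],degrees=True).as_matrix().T@(np.array(P)-c["eye"]);q=c["camera_matrix"]@v;return q[:2]/q[2]
def blobs(m,mn=20):
    n,l,s,ce=cv2.connectedComponentsWithStats(m.astype(np.uint8));return [(s[i,4],ce[i].round(1),s[i,:4]) for i in range(1,n) if s[i,4]>mn]
E
python3 - <<'E'
from h import *
for n in("top","side"):
    im=cv2.imread(f"pics/{n}0.png");c=viewer.get_calibration(n)
    h=cv2.cvtColor(im,cv2.COLOR_BGR2HSV)
    red=((h[...,0]<6)|(h[...,0]>174))&(h[...,1]>170)&(h[...,2]>80)
    gr=(abs(h[...,0].astype(int)-62)<18)&(h[...,1]>120)&(h[...,2]>60)
    bl=(abs(h[...,0].astype(int)-118)<12)&(h[...,1]>100)
    for nm,m,z in(("red",red,100),("green",gr,52),("blue",bl,52)):
        for a,p,b in blobs(m,12): print(n,nm,a,p,b,plane(c,p,z).round(1))
    # white/bright plate
    x0,y0=(190,120) if n=="top" else (195,165)
    cv2.imwrite(f"pics/{n}0crop.png",cv2.resize(im[y0:y0+150,x0:x0+170],None,fx=4,fy=4,interpolation=cv2.INTER_CUBIC))
E
```

```text
top red 387 [307.7 166. ] [297 155  22  23] [581.8 -83.2 100. ]
top red 186 [445.1 168.8] [430 165  31   8] [ 566.6 -500.1  100. ]
top green 34 [278.4 148.9] [273 147  11   6] [648.9   5.4  52. ]
top green 30 [277.4 155.2] [273 153  10   5] [628.5   8.8  52. ]
top green 48 [415.3 192.2] [410 189  12   8] [ 503.7 -419.6   52. ]
top blue 2158 [547.  149.2] [522 107  38  97] [ 634.6 -841.2   52. ]
top blue 2796 [ 14.7 162.9] [  0 114  39 101] [616.6 839.   52. ]
top blue 707 [376.3 141.6] [357 125  39  36] [ 667.7 -304.8   52. ]
top blue 79 [409.8 209.8] [406 203   8  14] [ 448.7 -399.6   52. ]
top blue 48 [419.3 208.9] [415 204   8  14] [ 451.  -429.2   52. ]
side red 64 [270.1 127.8] [268 121   5  16] [ 572.4 -418.2  100. ]
side red 270 [254.9 190.5] [245 183  21  16] [584.2 -79.  100. ]
side green 18 [230.6 218.7] [229 216   6   7] [653.    7.3  52. ]
side green 23 [237.2 219.7] [234 216   6   8] [631.3   9.7  52. ]
side blue 7426 [489.4  56.9] [444   0  98 129] [ -388.5 -1127.3    52. ]
side blue 78 [554.    2.9] [547   0  13   9] [ -878.6 -1782.8    52. ]
side blue 20 [544.4  14. ]
[... 378 characters left out ...]
-675.4   52. ]
side blue 49 [494.8 136.8] [492 129   8  16] [-279.  -502.5   52. ]
side blue 120 [540.2 140.7] [534 130  16  23] [-444.3 -493.3   52. ]
side blue 75 [300.6 147. ] [295 143  12   9] [ 454.3 -374.9   52. ]
side blue 493 [238.  158.9] [225 145  31  31] [ 675.9 -286.3   52. ]
side blue 57 [504.1 162.5] [501 154   9  18] [-279.2 -352.    52. ]
side blue 129 [554.2 174.3] [549 162  11  25] [-438.7 -302.9   52. ]
side blue 69 [514.3 191.5] [511 182   9  20] [-278.4 -201.8   52. ]
side blue 100 [527.  224.8] [522 213  14  24] [-280.7  -50.9   52. ]
side blue 127 [540.7 262.8] [535 249  16  27] [-280.7   98.9   52. ]
side blue 138 [555.3 304.4] [550 285  10  37] [-279.6  240.6   52. ]
```

View pics/top0crop.png

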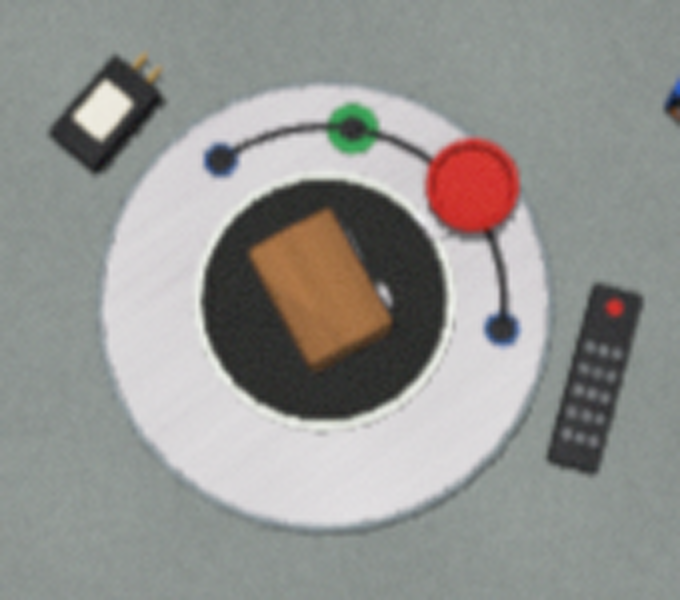

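View pics/side0crop.png

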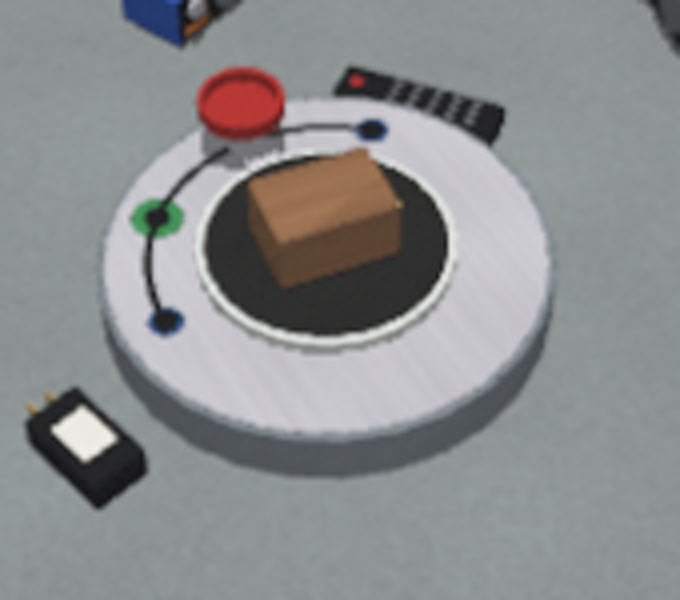

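The top crop confirms it: red cup (473,186), green-ringed hole (352,129), blue-ringed holes (221,160) and (502,329), small brown radio at (320,288). Next I fit the axis from the holes in both views.

Run:
```python
from h import *
from scipy.optimize import least_squares
H={"top":[((502,329),-45),((352,129),45),((221,160),90)],"side":[((371,130),-45),((157,217),45),((166,321),90)]}
off={"top":(190,120),"side":(195,165)}
cal={n:viewer.get_calibration(n) for n in H}
pts=[]
for n in H:
    q=[]
    for p,a in H[n]:
        P=plane(cal[n],(np.array(p)+.5)/4-.5+off[n],52)[:2];q.append((P,a));print(n,a,P.round(1))
    pts+=q
    def f(x,q=q): return np.concatenate([x[:2]+140*np.array([np.cos(x[2]+np.radians(a)),np.sin(x[2]+np.radians(a))])-P for P,a in q])
    s=least_squares(f,[500,0,-.7]);print(n,s.x,np.degrees(s.x[2]),s.fun.round(1))
s=least_squares(lambda x:f(x,pts),[500,0,-.7]);x=s.x;print(x,s.fun.round(1))
for a in range(0,46,5):
  print(a,(x[:2]+140*np.array([np.cos(x[2]+np.radians(a)),np.sin(x[2]+np.radians(a))])).round(1))
```

```text
top -45 [ 477.9 -106.6]
top 45 [639.3   7.9]
top 90 [615.8 111.6]
top [501.46879717  31.24677327  -0.9553565 ] -54.73789543369016 [-0.1 -0.1  0.2 -0.4 -0.1  0.5]
side -45 [ 480.9 -106.3]
side 45 [642.5   7.1]
side 90 [618.1 112.3]
side [504.27079447  31.26688735  -0.95493215] -54.71358188616234 [-0.2 -0.4 -0.2  0.6  0.4 -0.2]
[502.86979114  31.25682252  -0.95514422] [ 1.3 -0.1  1.6 -0.3  1.3  0.5 -1.6 -0.4 -1.6  0.5 -1.  -0.2]
0 [583.7 -83. ]
5 [593.4 -75.6]
10 [602.3 -67.3]
15 [610.5 -58.2]
20 [617.9 -48.5]
25 [624.4 -38.2]
30 [630.  -27.3]
35 [634.7 -16. ]
40 [638.3  -4.3]
45 [640.9   7.6]
```

Run:
```python
from h import *
s=status.state();M=R.from_euler("xyz",s["ee_rot"],degrees=True).as_matrix();print(M.round(3))
C=R.from_euler("xyz",s["ee_rot"],degrees=True)
for T in((583.7,-83,292),(583.7,-83,190)):
  print((M.T@(np.array(T)-s["ee_pos"])/10).round(2))
```

```text
[[-0.     0.224 -0.975]
 [ 0.002 -0.975 -0.224]
 [-1.    -0.002 -0.   ]]
[ 1.000e-02 -3.631e+01 -5.503e+01]
[ 10.21 -36.29 -55.03]
```

Emit:
{"method": "move_arm", "body": {
  "moves": [
    [[0,-18,-27.5],0.2,-1],
    [[0,-36.3,-55],0.4,-1],
    [[0,-36.3,-55],0.4,-1],
    [[0,-36.3,-55],0.4,-1],
    [[0,-36.3,-55],0.4,-1],
    [[0,-36.3,-55],0.4,-1],
    [[0,-36.3,-55],0.4,-1],
    [[0,-36.3,-55],0.4,-1],
    [[0,-36.3,-55],0.4,-1],
    [[0,-36.3,-55],0.4,-1],
    [[0,-36.3,-55],0.4,-1],
    [[0,-36.3,-55],0.4,-1],
    [[0,-36.3,-55],0.4,-1],
    [[0,-36.3,-55],0.4,-1],
    [[0,-36.3,-55],0.4,-1]
  ],
  "force": 10
}}

```text
time_s: 1.98
ee_pos: [582.9, -84.4, 292.5]
ee_rot: [132.2, 90.0, -57.9]
force: [-0.1, -0.4, 0.3]
gripper_width: 0.4
```

Run:
```python
from h import *
s=status.state();M=R.from_euler("xyz",s["ee_rot"],degrees=True).as_matrix();print(s,M.round(3))
T=np.array((583.7,-83,190));print((M.T@(T-s["ee_pos"])/10).round(2))
im=np.vstack([np.hstack([viewer.grab_frame(n)[100:300,150:400,::-1] for n in("side","top")])])
cv2.imwrite("pics/a1.png",cv2.resize(im,None,fx=1.6,fy=1.6))
cv2.imwrite("pics/w1.png",viewer.grab_frame("wrist")[:,:,::-1])
```

```text
{'time_s': 1.975, 'qpos': array([-9.35321868e+00,  1.95647922e+01,  8.77361242e+01, -1.18504744e-02,
        7.26890862e+01,  9.07181418e+01]), 'qvel': array([ 0.27614328,  0.10532415, -0.20229306,  0.14994762, -0.04498685,
       -0.064858  ]), 'effort': array([ 9.70988651e-02, -4.25119543e+01, -2.33946902e+01,  3.75054125e-02,
       -7.74685037e-02, -1.20018496e-03]), 'ee_pos': array([582.8934837 , -84.40504081, 292.49795072]), 'ee_rot': array([132.18131863,  89.9849018 , -57.88651667]), 'force': array([-0.14869414, -0.435237  ,  0.2671735 ]), 'torque': array([-0.00551258,  0.02981563, -0.01330247]), 'gripper_width': 0.4453964506542041} [[ 0.    -0.175 -0.985]
 [-0.    -0.985  0.175]
 [-1.     0.    -0.   ]]
[10.25 -0.15 -0.05]
```

View pics/a1.png

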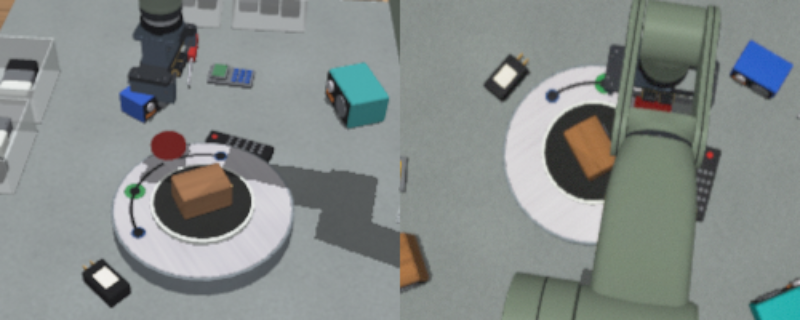

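View pics/w1.png

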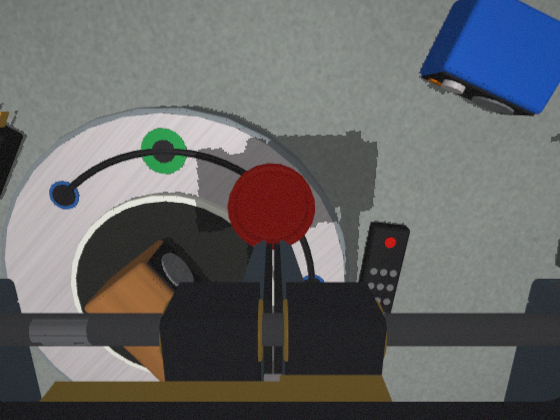

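The wrist view shows the cup at (271,206), centred left to right on the closed fingertips, and the green ring at (164,151). I'll check the cup position from this close view.

Run:
```python
from h import *
c=viewer.get_calibration("wrist");print(c["eye"],c["rotation"])
im=cv2.imread("pics/w1.png");h=cv2.cvtColor(im,cv2.COLOR_BGR2HSV)
red=((h[...,0]<6)|(h[...,0]>174))&(h[...,1]>150)&(h[...,2]>50)
red[240:]=0
gr=(abs(h[...,0].astype(int)-62)<18)&(h[...,1]>120)&(h[...,2]>60)
cn=max(cv2.findContours(red.astype(np.uint8),0,1)[0],key=len);pts=cn[cn[:,0,1]<238]
(e,ax,an)=cv2.fitEllipse(pts);print("ell",e,ax,plane(c,e,104).round(1))
b=cv2.boundingRect(max(cv2.findContours(gr.astype(np.uint8),0,1)[0],key=len));g=(b[0]+b[2]/2-.5,b[1]+b[3]/2-.5);print("green",g,plane(c,g,52).round(1))
print("blue",plane(c,(64,194.5),52).round(1))
```

```text
[ 666.00979826 -100.11092311  383.57225499] [ 1.62816972e+02  3.34082405e-02 -9.99934964e+01]
ell (270.884765625, 206.8463592529297) (85.43839263916016, 86.08380126953125) [587.1 -84.6 104. ]
green (163.0, 139.0) [652.3   3.2  52. ]
blue [618.4 109.2  52. ]
```

Emit:
{"method": "move_arm", "body": {
  "moves": [
    [[5,0,-0.2],0,-1],
    [[9.5,0,-0.2],0,-1],
    [[11,0,-0.2],0,-1],
    [[12,0,-0.2],0,-1],
    [[12.5,0,-0.2],0,-1],
    [[13,0,-0.2],0,-1],
    [[13.4,0,-0.2],0,-1],
    [[13.8,0,-0.2],0,-1],
    [[13.8,0,-0.2],0,-1],
    [[13.8,0,-0.2],0,-1]
  ]
}}

```text
time_s: 3.38
ee_pos: [586.1, -83.9, 155.5]
ee_rot: [-179.5, 89.9, -9.5]
force: [-0.9, 0.7, 7.1]
gripper_width: 0.5
```

Run:
```python
from h import *
s=status.state();print(s["ee_pos"],s["force"],s["torque"])
cv2.imwrite("pics/w2.png",viewer.grab_frame("wrist")[:,:,::-1])
cv2.imwrite("pics/s2.png",cv2.resize(viewer.grab_frame("side")[120:300,170:370,::-1],None,fx=3.5,fy=3.3))
```

```text
[586.14916387 -83.88632559 155.4530146 ] [-0.89797214  0.71130184  7.06941313] [0.15016204 0.30100407 0.00997912]
```

View pics/w2.png

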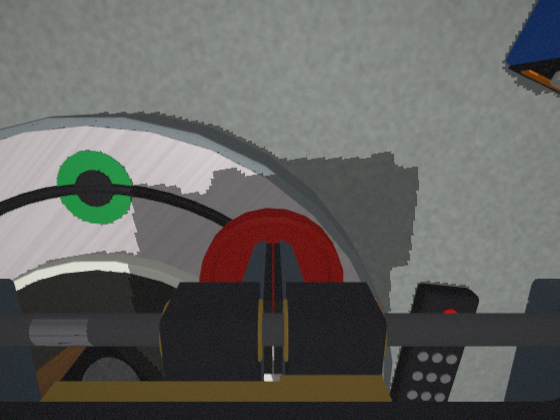

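View pics/s2.png

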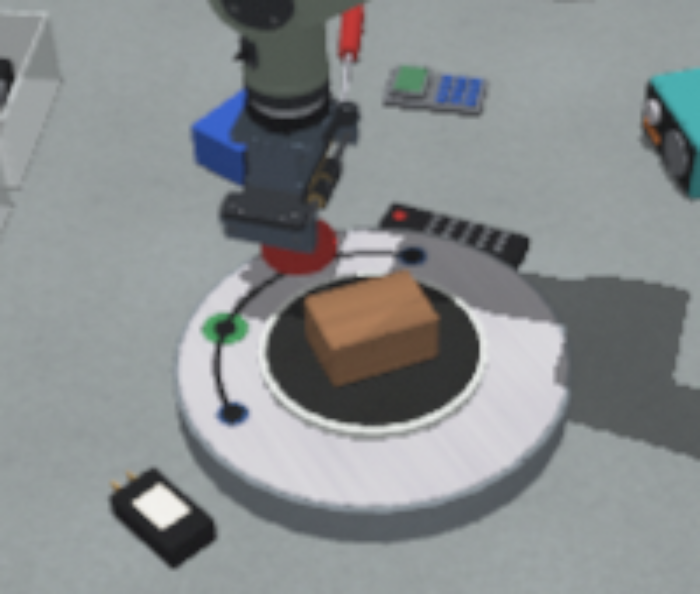

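The wrist view shows the fingertips inside the cup at (272,255). The measured force is 7 N at about 15 mm of travel, and the table is still at its starting hole. I turn now, keeping the press.

Emit:
{"method": "move_arm", "body": {
  "moves": [
    [[0.1,-0.45,-0.42],0,-1],
    [[0.1,-0.9,-0.83],0,-1],
    [[0.1,-1.4,-1.22],0,-1],
    [[0.1,-1.87,-1.56],0,-1],
    [[0.1,-2.4,-1.9],0,-1],
    [[0.1,-2.91,-2.21],0,-1],
    [[0.1,-3.45,-2.5],0,-1],
    [[0.1,-4.0,-2.76],0,-1],
    [[0.1,-4.55,-3.0],0,-1],
    [[0.1,-5.12,-3.22],0,-1],
    [[0.1,-5.7,-3.42],0,-1],
    [[0.1,-6.3,-3.59],0,-1],
    [[0.1,-6.9,-3.73],0,-1],
    [[0.1,-7.5,-3.85],0,-1],
    [[0.1,-7.9,-3.92],0,-1],
    [[0.1,-8.2,-3.96],0,-1],
    [[0.1,-8.2,-3.96],0,-1]
  ]
}}

```text
time_s: 5.6
ee_pos: [640.3, -9.9, 155.0]
ee_rot: [-174.8, 89.7, -4.7]
force: [0.4, -0.1, 6.9]
gripper_width: 0.3
```

Run:
```python
from h import *
s=status.state();print(s["ee_pos"],s["force"],s["ee_rot"])
cv2.imwrite("pics/w3.png",viewer.grab_frame("wrist")[:,:,::-1])
cv2.imwrite("pics/s3.png",cv2.resize(viewer.grab_frame("side")[150:300,190:360,::-1],None,fx=4,fy=4,interpolation=2))
```

```text
[640.25512147  -9.9177214  154.97392422] [ 0.37189931 -0.07217679  6.87384129] [-174.77412551   89.70378934   -4.73685567]
```

View pics/w3.png

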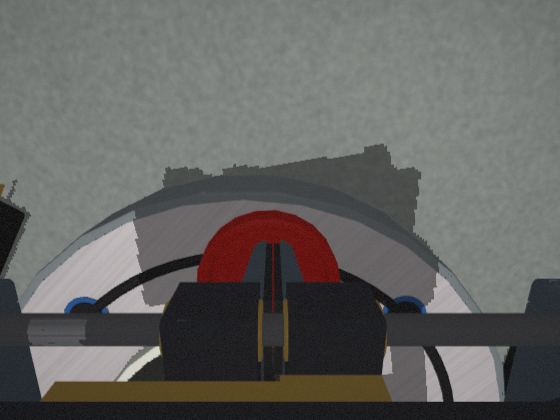

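View pics/s3.png

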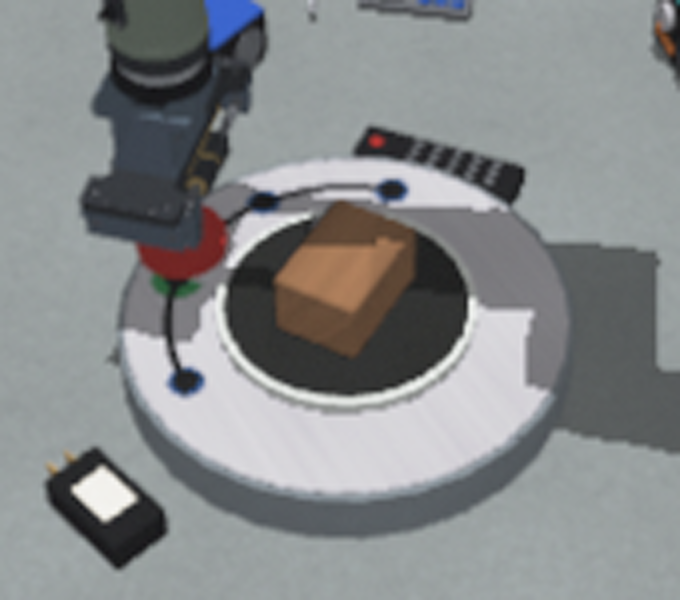

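The cup stays centred on the fingers at (268,255), and in the side view it is just short of the green ring. I work out the table angle from the cup's arc in the two wrist pictures.

```bash
cat >> h.py <<'E'
def cup(im,c,z):
    h=cv2.cvtColor(im,cv2.COLOR_BGR2HSV)
    red=((h[...,0]<6)|(h[...,0]>174))&(h[...,1]>150)&(h[...,2]>50);red[282:]=0;red[:,400:]=0
    cn=max(cv2.findContours(red.astype(np.uint8),0,cv2.CHAIN_APPROX_NONE)[0],key=len)[:,0]
    # outer arc: per column topmost, per row extremes
    P=set()
    for x in np.unique(cn[:,0]): P.add((x,cn[cn[:,0]==x,1].min()))
    for y in np.unique(cn[:,1]):
        r=cn[cn[:,1]==y,0];P.add((r.min(),y));P.add((r.max(),y))
    P=[p for p in P if p[1]<276]
    W=np.array([plane(c,p,z)[:2] for p in P])
    from scipy.optimize import least_squares
    s=least_squares(lambda q:np.hypot(*(W-q[:2]).T)-q[2],[*W.mean(0),36],loss="soft_l1");return s.x
E
python3 - <<'E'
from h import *
c3=viewer.get_calibration("wrist");s=status.state()["ee_pos"]
c2=dict(c3);c2["eye"]=c3["eye"]+np.array([586.15,-83.89,155.45])-s
a=cup(cv2.imread("pics/w2.png"),c2,88.5);b=cup(cv2.imread("pics/w3.png"),c3,88)
print(a,b,c3["rotation"])
d=np.hypot(*(b-a)[:2]);print(d,2*np.degrees(np.arcsin(d/280)))
for ax in((502.9,31.3),(505,30)):
  an=[np.degrees(np.arctan2(q[1]-ax[1],q[0]-ax[0])) for q in(a,b)];print(an,an[1]-an[0],[np.hypot(q[1]-ax[1],q[0]-ax[0]) for q in(a,b)])
E
```

```text
[590.68349418 -85.3322898   33.37659592] [644.09442784  -9.70492204  33.40021974] [ 1.63100256e+02  7.50108921e-02 -9.99323722e+01]
92.58631966369134 38.61833838147323
[np.float64(-53.03298913668706), np.float64(-16.19406814909584)] 36.838920987591216 [np.float64(145.97613803639996), np.float64(147.02812685330704)]
[np.float64(-53.39033897990935), np.float64(-15.931554358089668)] 37.45878462181968 [np.float64(143.67741035723432), np.float64(144.65040854326557)]
```

Emit:
{"method": "move_arm", "body": {
  "moves": [
    [[0,-0.5,-0.04],0,-1],
    [[0,-1.0,-0.06],0,-1],
    [[0,-1.4,-0.08],0,-1],
    [[0,-1.55,-0.08],0,-1],
    [[0,-1.55,-0.08],0,-1],
    [[0,-1.55,-0.08],0,-1]
  ]
}}

```text
time_s: 6.45
ee_pos: [643.7, 5.1, 155.0]
ee_rot: [-174.6, 89.7, -4.6]
force: [1.1, 0.2, 6.4]
gripper_width: 0.7
```

Run:
```python
from h import *
s=status.state();c=viewer.get_calibration("wrist");print(s["ee_pos"],s["force"])
im=viewer.grab_frame("wrist")[:,:,::-1].copy();cv2.imwrite("pics/w4.png",im)
a=np.array([590.683,-85.332]);b=cup(im,c,88);d=np.hypot(*(b[:2]-a));print(b,2*np.degrees(np.arcsin(d/280)))
cv2.imwrite("pics/s4.png",cv2.resize(viewer.grab_frame("side")[150:300,190:360,::-1],None,fx=4,fy=4,interpolation=2))
```

```text
[643.73518583   5.0689221  155.04492577] [1.12211427 0.15321407 6.37885943]
[647.50757252   5.70411943  33.44412843] 45.0726994891941
```

View pics/w4.png

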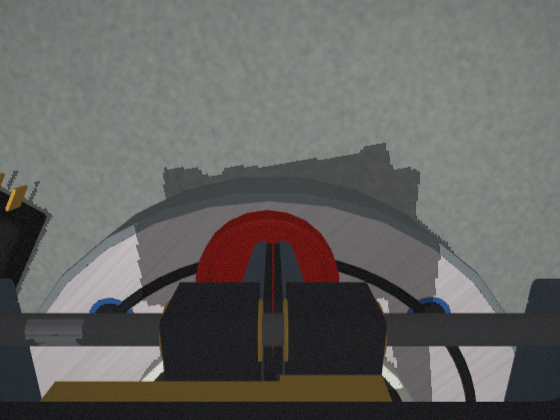

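View pics/s4.png

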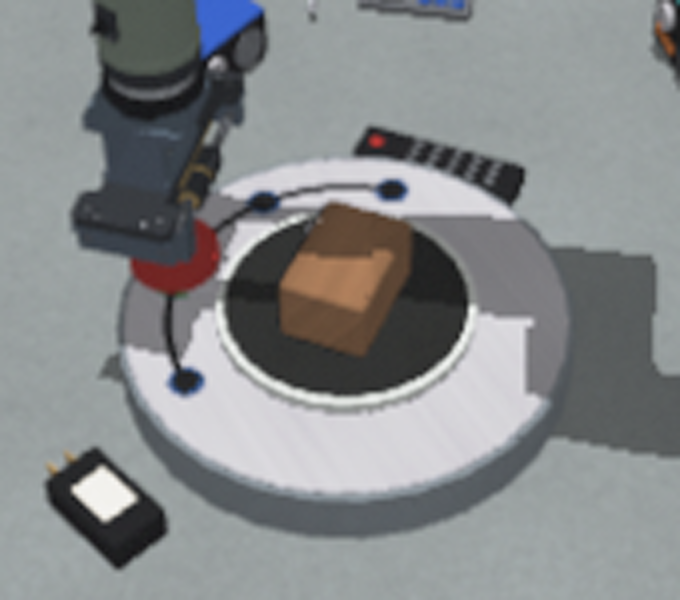

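The cup at (268,255) now covers the green ring. The neighbouring blue rings at (110,310) and (431,310) sit evenly on either side, and the measured angle is 45.07°. I lift gently.

Emit:
{"method": "move_arm", "body": {
  "moves": [
    [[-0.4,0,0],0,-1],
    [[-0.8,0,0],0,-1],
    [[-1.2,0,0],0,-1],
    [[-1.6,0,0],0,-1],
    [[-2.0,0,0],0,-1],
    [[-2.5,0,0],0,-1],
    [[-4,0,0],0,-1],
    [[-8,0,0],0,-1],
    [[-13,0,0],0,-1],
    [[-13,0,0],0,-1],
    [[-13,0,0],0,-1]
  ]
}}

```text
time_s: 7.92
ee_pos: [641.7, 5.2, 283.3]
ee_rot: [22.4, 90.0, -167.6]
force: [-0.3, 0.4, -0.7]
gripper_width: 0.3
```

Run:
```python
from h import *
s=status.state();c=viewer.get_calibration("wrist");print(s["ee_pos"],s["force"])
im=viewer.grab_frame("wrist")[:,:,::-1].copy();cv2.imwrite("pics/w5.png",im)
print([cup(im,c,z) for z in(93,104)])
cv2.imwrite("pics/s5.png",cv2.resize(viewer.grab_frame("side")[150:300,190:360,::-1],None,fx=4,fy=4,interpolation=2))
```

```text
[641.70157945   5.19195363 283.30667384] [-0.32730162  0.43517042 -0.72819176]
[array([640.63403433,   7.18905298,  36.32101874]), array([643.91741334,   6.48496975,  34.90020655])]
```

View pics/w5.png

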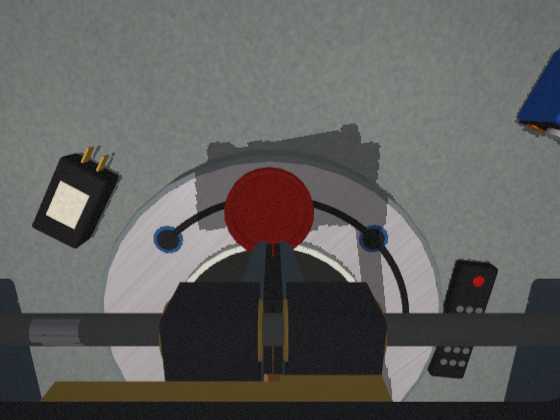

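View pics/s5.png

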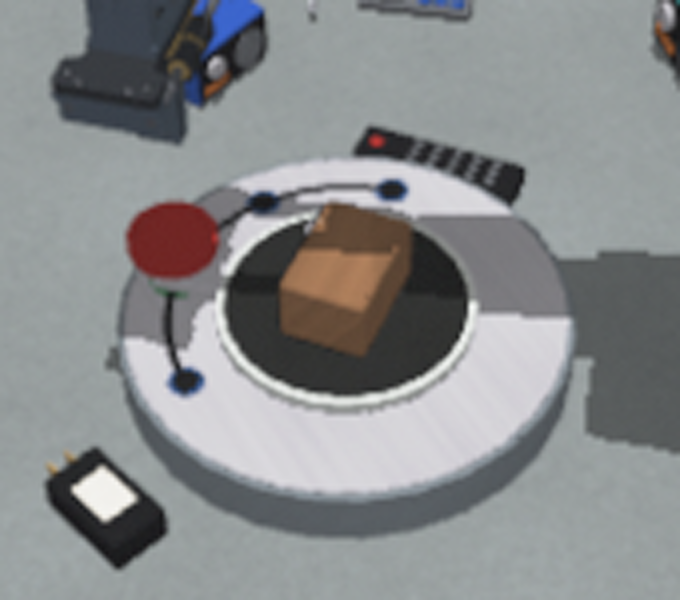

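Run:
```python
from h import *
c=viewer.get_calibration("side");im=viewer.grab_frame("side")[:,:,::-1]
h=cv2.cvtColor(im,cv2.COLOR_BGR2HSV)
red=((h[...,0]<6)|(h[...,0]>174))&(h[...,1]>150)&(h[...,2]>50)
for b in blobs(red): print(b)
r0=[proj(c,(583.7,-83,z)).round(1) for z in(104,93)];r1=[proj(c,(640.9,7.6,z)).round(1) for z in(104,93)];print(r0,r1,"start measured 254.9 190.5 bbox y183-198")
w=cv2.imread("pics/w5.png");h=cv2.cvtColor(w,cv2.COLOR_BGR2HSV)
red=((h[...,0]<6)|(h[...,0]>174))&(h[...,1]>150)&(h[...,2]>50);red[245:]=0;print(blobs(red,200))
```

```text
(np.int32(74), array([270., 128.]), array([267, 120,   7,  18], dtype=int32))
(np.int32(313), array([232.8, 209.6]), array([222, 201,  22,  18], dtype=int32))
[array([255.2, 188.8]), array([255.3, 191.2])] [array([233. , 207.7]), array([233.3, 210.2])] start measured 254.9 190.5 bbox y183-198
[(np.int32(5637), array([268.8, 208. ]), array([224, 167,  90,  78], dtype=int32))]
```

In the side view the cup is at (232.8,209.6). That is 1.9 px below the projected "out" position, compared with 1.7 px at the start; a caught plunger would show about 4.2 px. So it has sprung out. One last look at the radio and the bystanders.

Run:
```python
from h import *
c=viewer.get_calibration("side");t=viewer.grab_frame("side")[:,:,::-1]
cv2.imwrite("pics/s6.png",np.ascontiguousarray(t))
a=cv2.imread("pics/side0.png");d=(cv2.absdiff(a,np.ascontiguousarray(t)).max(2)>60)
for b in blobs(d,15): print(b)
for n,im in(("0",a),("now",t)):
    h=cv2.cvtColor(np.ascontiguousarray(im),cv2.COLOR_BGR2HSV)
    m=(h[...,0]>4)&(h[...,0]<20)&(h[...,1]>90)&(h[...,2]>40);m[:195]=0;m[250:]=0;m[:,:245]=0;m[:,310:]=0
    print(n,[(b,plane(c,b[1],93).round(0)) for b in blobs(m,100)])
print(status.state()["force"])
```

```text
(np.int32(2038), array([410.3,  21.4]), array([384,   0,  55,  56], dtype=int32))
(np.int32(199), array([361.2,  30.9]), array([349,  21,  24,  20], dtype=int32))
(np.int32(271), array([332.4,  38. ]), array([324,  27,  22,  23], dtype=int32))
(np.int32(136), array([269.2,  51.4]), array([249,  47,  37,   9], dtype=int32))
(np.int32(953), array([375.5,  82.4]), array([312,  53,  89,  76], dtype=int32))
(np.int32(51), array([222.8,  56.7]), array([210,  54,  27,   7], dtype=int32))
(np.int32(124), array([273.6,  61. ]), array([267,  56,  14,  11], dtype=int32))
(np.int32(77), array([290.4,  59.1]), array([284,  57,  19,   7], dtype=int32))
(np.int32(81), array([219.4,  63.8]), array([211,  61,  18,   7], dtype=int32))
(np.int32(41), array([438.1,  82. ]), array([434,  73,  11,  18], dtype=int32))
(np.int32(3278), array([224.6, 128.2]), array([197,  74,  90, 112], dtype=int32))
(np.int32(143), array([295.1,  80.7]), array([287,  75,  22,  17], dtype=int32))
(np.int32(115), array([253.3,  97.8]), array([247,  94,  20,  10], dtype=int32))
(np.int32(359), array([378.3, 129.4]), array([367
[... 407 characters left out ...]
 198,  27,  39], dtype=int32))
(np.int32(45), array([273.4, 202.1]), array([267, 200,  15,   6], dtype=int32))
(np.int32(679), array([311.6, 214.5]), array([276, 202,  56,  27], dtype=int32))
(np.int32(70), array([263. , 211.2]), array([257, 205,  16,  13], dtype=int32))
(np.int32(39), array([278. , 223.6]), array([272, 221,  12,   6], dtype=int32))
(np.int32(417), array([460. , 251.1]), array([436, 231,  41,  31], dtype=int32))
0 [((np.int32(960), array([275.6, 218.7]), array([257, 202,  38,  35], dtype=int32)), array([506.,  32.,  93.]))]
now [((np.int32(887), array([275.8, 219.3]), array([260, 201,  33,  38], dtype=int32)), array([505.,  34.,  93.]))]
[ 1.04008892 -0.18224505 -0.04439134]
```

View pics/s6.png

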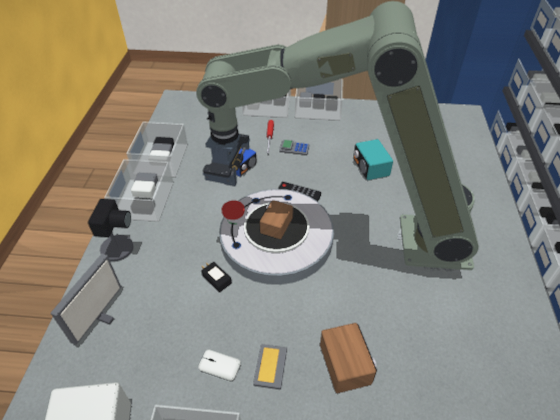

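The cup is at (233,210) over the green hole, and the radio is at (276,219), within about 2 mm of its start and turned with the table. The bystanders have not moved and the gripper is clear, so I hand in.

```bash
python3 -c "
from workcell import env;print(env.job_done())"
```

```text
the job is handed in; nothing more can be done
None
```

I pressed the plunger about 15 mm with closed fingertips (7 N measured) and kept it down while turning the table counterclockwise to the green-ringed hole. I then lifted straight up so the plunger sprang out, and handed the job in at about 8 s; no verdict is reported.

- **Table angle:** the wrist pictures gave 45.07° before letting go and about 45.1° after.
- **Plunger:** in the side view the cup sits within 0.2 px (about 1 mm) of its starting "out" height. A caught plunger would show about 2.5 px lower.
- **Radio:** it stands upright, within about 2 mm of where it was, and has turned with the table.
- **Bystanders and gripper:** the bystanders show no movement in the side view, and the gripper ended clear, with its fingertips about 100 mm above the cup.
- **Disagreements:** the top and side views differed by about 3 mm in x, and the wrist view by up to about 7 mm in absolute position (its fitted cup radius also came out about 2.6 mm small while the cup was pressed). I therefore took the angle from movement between wrist pictures.

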